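# Gauge the depth of a blind well

## Robot

A 7-joint arm with a two-finger parallel gripper is mounted at the origin on the work surface. World frame = base frame: x ahead of the robot, y to its left, z up, the work surface at z = 0. Lengths are in m, angles in rad, forces in N, time in s.
With the tool pointing down it reaches from about 0.375 to 0.925 m from the base axis. Payload 3.1 kg.
Tool frame: the origin (TCP) lies between the finger pads; the fingertips stand 19 mm ahead of it and the grasp point (between the pads) is the TCP; z points along the fingers, y is the direction in which the jaws open and shut (so a half turn about z gives the same grasp; the last joint's range is limited). The gripper opens to 85 mm and grips with 20 to 120 N. Pads are 22 mm wide; open, the fingers measure 114 mm over their backs; the gripper's body (76 mm by 85 mm) begins 54 mm behind the grasp point. The pads swing forward as they close: fully open they stand 13 mm farther back than shut.
Start: joints at [-1.281, 0.383, 0.044, 1.598, -0.018, 1.161, -0.05], TCP at [0.246, 0.602, 0.218] pointing down, gripper open.
Joint ranges: [-2.61, 2.61], [-0.41, 2.15], [-1.48, 1.57], [0, 2.5], [-1.57, 4.71], [0.05, 1.97], [-2.85, 2.85]. Speed limits (rad/s): [2.79, 2.79, 3.14, 3.14, 3.14, 3.14, 3.14].

## Interface

Orientations are given as a unit quaternion [x, y, z, w].
In Python, from bench import move_ptp, movel, move_j, move_gripper, pause, inverse_kinematics, read_camera, camera_params, MotionError, sign_off, look_for, tip_of, read_time_s, read_qpos, read_joint_vel, read_effort, read_eef_pos, read_tcp_rot, read_ft_force, read_ft_torque, read_finger_gap gives the robot as it stands. Calls block until the motion is done:
- move_ptp(position, orientation): joint-space move of the TCP to a pose.
- movel(position, orientation=None, speed=0.15): straight line of the TCP; orientation=None keeps the orientation; speed is the mean speed in m/s.
- move_j(angles): joint-space move.
- move_gripper(opening, effort=None): finger opening in m; effort is the grip in N (None keeps the last); returns when the fingers have stopped.
- pause(seconds).
- inverse_kinematics(position, orientation): joint angles nearest the present ones, or None.
- read_camera(name): name is "scene" or "top" or "wrist"; returns the picture (384x512x3 uint8, red, green, blue); there is no depth.
- camera_params(name): a dict with "K" (3x3 intrinsics, pixels), "camera_from_world" (4x4, takes a point from world to camera coordinates). Camera axes: x right, y down, z forward; pixel columns grow to the right and rows downward; lengths in m; the calibration is good to about 2 mm. A picture is of the moment at which its call begins: read the wrist's pose just before it. camera_params takes no time and is no camera call; for the wrist camera it gives the pose at the moment of the call.
A pose or a line that the arm cannot do raises MotionError and nothing moves.
- sign_off(): hands the job in, once; it reports no verdict.
Trained networks look in the newest picture that a camera, given by its name, has taken for a name from the list of things; names that differ only in an ending like _2 or _b are one class to them, and where a whole thing is asked for, a point or a joint stands for the part that bears it (a point fixed in the world has none). Each returns a list of dicts, best first, with "confidence" (0 to 1); they miss things now and then, are a little off and sometimes report something else, mostly with a low value. They report only what shows in the picture. A call takes as long as a camera call. They do not tell look-alikes from the thing itself.
- look_for(camera, name): "at" ([column, row] in pixels, amid what is visible of it).
- tip_of(camera, name): "at" ([column, row] in pixels: a listed point, or the origin of a listed thing).
Readings, each from a call of its own:
- read_time_s(): time.
- read_qpos(): joint angles.
- read_joint_vel(): joint speeds.
- read_effort(): joint torques, N m.
- read_eef_pos(): TCP position.
- read_tcp_rot(): TCP orientation.
- read_ft_force(): force on the tool from outside, world axes, zero at the start.
- read_ft_torque(): the same for the moment, N m.
- read_finger_gap(): finger opening in m.
Only numpy, scipy, OpenCV 4.12 (cv2) and the standard library are available. Lean on these libraries where they do the work, as an engineer would, in place of code of your own. Each camera call takes 0.05 s, during which the arm holds its last target.

## Task

Take the gauge rod (the one with the collar) from the rack and push it down into the well of the fixture, past the springy grip inside, until it touches the bottom, without ever pressing on the bottom harder than 25 N. Let go of it there, then raise the pointer beside the well until its blade is level with the rod's collar and leave it so, the rod still on the bottom, with the other things on the bench left where they are.

Things in the scene. Friction and masses are not known exactly. Their poses are not given: they have to be found in the camera images.
- gauge_rod: Gauge rod, steel, 115 mm long, about 120 g, standing upright in one of the rack's two holes. Origin at the centre of its lower end, z up along the rod. Shank 14 mm diameter with a tapered tip (8 mm diameter at the very end, full 14 mm from 14 mm up); collar 24 mm diameter, from 77 to 83 mm up; above it a cylindrical handle, 18 mm diameter, from 83 to 115 mm up, by which it is held
- rod_tip (a point): Centre of the gauge rod's lower end (the same point as the rod's origin)
- rod_collar (a point): Centre of the gauge rod's collar, on its axis, 80 mm above its lower end; z along the rod. This is the mark
- rack: White rack block, fixed, 60 x 160 x 50 mm (x, y, z), origin at the centre of its underside. Two holes on its y axis at y = -45 and +45 mm, 17 mm wide and 40 mm deep: the rods' lower ends stand 10 mm above the bench. Which hole holds which rod changes
- plain_rod: Bystander in the rack's other hole: rod with 14 mm shank, 95 mm long, no collar, a stubby head 24 mm in diameter and 20 mm high. Origin at the centre of its lower end. To be left there
- fixture: Aluminium fixture, fixed to the bench, origin at the centre of the well block's underside. Well block 80 x 80 x 70 mm with the well in the middle of its top. On the -y side a base carries the pointer's housing (40 x 36 x 56 mm, centred at y = -105 mm) and an upright white scale plate, 4 mm thick, 26 mm wide, 130 mm high, at x = -34 mm, y = -56 mm
- well_mouth (a point): Centre of the well's mouth, on top of the block, 70 mm above the bench. Vertical blind bore, 16 mm wide, 3 mm chamfer. Four spring nubs 12 mm below the mouth grip the rod: the push takes up to 13 N while the taper passes (till 30 mm deep), then 5 to 7 N; its own weight does not sink it. The bottom (the flat rigid top of a plug; plug, plug_top in the rules) lies 38 to 58 mm below the mouth, unknown: it is felt as a sharp rise of force above the drag
- pointer (a joint): Height of the pointer, m: 0 at its lowest stop (blade centre 76 mm above the bench), growing upward to 0.055; it starts near the bottom. Slides vertically with about 3 N of friction and stays where it is left
- pointer_tip (a point): Tip of the pointer's horizontal blade (8 mm wide, 6 mm high), at mid height of the blade, 22 mm from the well's axis on its -y side
- pointer_knob (a point): Centre of the top face of the pointer's knob: an upright black cylinder, 24 mm diameter, 35 mm high, on the pointer's stem 105 mm from the well's axis on the fixture's -y side. The knob's top is 70 mm above the blade's mid height. Grip it from above and lift
- vial: Bystander: small amber jar, 28 mm diameter, 60 mm high, loose. Origin at the centre of its underside
- mount_ring: Bystander: aluminium ring, 44 mm outer diameter, 10 mm high, lying loose. Origin at the centre of its underside
- dish: Bystander: clear shallow dish, 90 mm diameter, 15 mm high, loose. Origin at the centre of its underside
- objective: Bystander: black microscope objective standing on its mount, 32 mm diameter, 42 mm high, loose. Origin at the centre of its underside
- slide_box: Bystander: flat blue slide box, 85 x 120 x 32 mm, loose, at the far side. Origin at the centre of its underside
There are look-alikes about, which are no part of the job. Several things look just like the fixture: the one meant starts farthest to the robot's left.

How it is judged:
By the outcome, as a careful person would: the job done as asked, in the order asked, and still so for the second after the job is handed in, with the robot touching nothing.
It also fails if it takes over 45 s, if anything falls off the work surface, if the arm or the gripper's body presses on something with over 40 N, if the wrist force passes 120 N, or if a joint passes its speed limit or range.

## Working session

There is one attempt and no reset: what is moved stays moved. The work goes in short steps, each a Python script; the robot and the scene stay as the last script left them, time stands still between calls to the robot, and variables do not carry over. Pictures are saved under pics/ and viewed, and the job is handed in when it is done.

```bash
mkdir -p pics; ls; python3 - <<'E'
from bench import *
import cv2
print(read_time_s(), read_eef_pos(), read_tcp_rot())
for n in ["scene","top","wrist"]:
    im=read_camera(n); cv2.imwrite(f"pics/{n}0.png",im[:,:,::-1])
    p=camera_params(n); print(n,p["K"],p["camera_from_world"])
    for t in ["gauge_rod","plain_rod","fixture","rack"]:
        print(t,[(d["at"],round(d["confidence"],2)) for d in look_for(n,t)])
    for t in ["rod_collar","well_mouth","pointer_knob","pointer_tip"]:
        print(t,[(d["at"],round(d["confidence"],2)) for d in tip_of(n,t)])
print(read_time_s())
E
```

```text
pics
0.0 [0.24545343 0.60081084 0.21636346] [ 1.92662165e-01  9.81264239e-01 -1.32088692e-03 -1.94854050e-04]
scene [[351.35640148   0.         251.8054161 ]
 [  0.         351.35640148 191.63503781]
 [  0.           0.           1.        ]] [[-0.12488072  0.99206623 -0.01447089  0.08304507]
 [ 0.6313515   0.06820612 -0.77249156 -0.29555557]
 [-0.76537578 -0.10560552 -0.63486013  1.37536846]
 [ 0.          0.          0.          1.        ]]
gauge_rod [([374.1, 190.0], 0.55)]
plain_rod [([333.4, 197.3], 0.74), ([374.5, 191.9], 0.49)]
fixture [([189.5, 205.9], 0.89), ([98.9, 212.1], 0.86)]
rack [([346.9, 213.2], 0.7)]
rod_collar [([373.7, 189.1], 0.61)]
well_mouth [([211.8, 191.5], 0.71), ([106.9, 204.1], 0.65)]
pointer_knob [([54.4, 182.1], 0.8), ([161.5, 174.6], 0.59), ([368.0, 215.6], 0.23)]
pointer_tip [([100.5, 203.3], 0.96), ([200.5, 191.6], 0.76)]
top [[438.20111067   0.         248.71939009]
 [  0.         438.20111067 188.19485108]
 [  0.           0.           1.        ]] [[ 0.01146883 -0.99988352 -0.01007076 -0.00388231]
 [-0.98759097 -0.0097491  -0.15674514  0.62823017]
[... 229 characters left out ...]
[140.6, 214.6], 0.51)]
well_mouth [([381.2, 180.6], 0.96), ([300.5, 209.3], 0.94)]
pointer_knob [([431.2, 171.3], 0.55), ([335.8, 192.7], 0.53)]
pointer_tip [([391.8, 181.4], 0.54), ([304.1, 205.2], 0.53), ([148.7, 215.4], 0.49), ([300.0, 208.9], 0.37)]
wrist [[302.36314162   0.         253.82564387]
 [  0.         302.36314162 191.98872498]
 [  0.           0.           1.        ]] [[ 0.37791246  0.92584042  0.00129897 -0.64993287]
 [ 0.87701654 -0.35843227  0.31995045 -0.04123101]
 [ 0.29668865 -0.11977404 -0.94743339  0.3813276 ]
 [ 0.          0.          0.          1.        ]]
gauge_rod []
plain_rod []
fixture []
rack []
rod_collar []
well_mouth []
pointer_knob []
pointer_tip []
1.35
```

View pics/scene0.png

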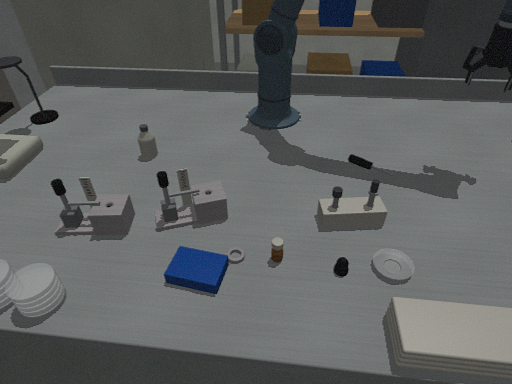

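View pics/top0.png

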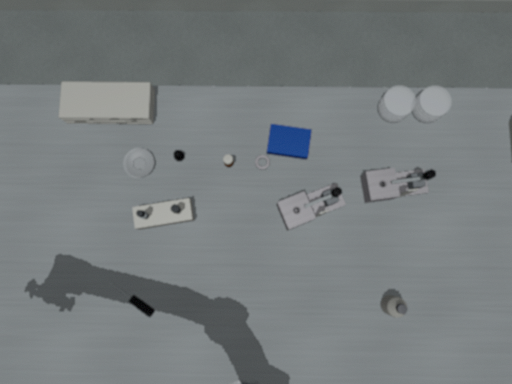

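View pics/wrist0.png

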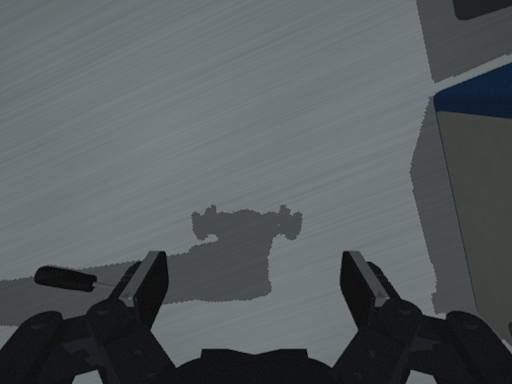

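```bash
cat > h.py <<'E'
import numpy as np, cv2
from bench import *
def ray(P,uv):
    K=np.array(P["K"]);T=np.array(P["camera_from_world"])
    R=T[:3,:3];o=-R.T@T[:3,3];d=R.T@np.linalg.solve(K,[uv[0],uv[1],1.]);return o,d/np.linalg.norm(d)
def atz(P,uv,z):
    o,d=ray(P,uv);return o+d*(z-o[2])/d[2]
def proj(P,p):
    T=np.array(P["camera_from_world"]);c=T[:3,:3]@np.asarray(p)+T[:3,3];q=np.array(P["K"])@c;return q[:2]/q[2]
def tri(rs):
    A=0;b=0
    for o,d in rs:
        M=np.eye(3)-np.outer(d,d);A=A+M;b=b+M@o
    return np.linalg.solve(A,b)
def down(a): # tool down, tool y axis (jaws) along world angle a
    from scipy.spatial.transform import Rotation as R
    y=np.array([np.cos(a),np.sin(a),0]);z=np.array([0,0,-1.]);x=np.cross(y,z)
    return R.from_matrix(np.c_[x,y,z]).as_quat()
E
python3 - <<'E'
from h import *
t,s=camera_params("top"),camera_params("scene")
for n,a,b,z in [("collar",(140.6,214.6),(373.7,189.1),.09),("well",(300.5,209.3),(211.8,191.5),.07),("knob",(335.8,192.7),(161.5,174.6),.148),("tip",(304.1,205.2),(200.5,191.6),.078),("rack",(164.4,214.4),(346.9,213.2),.04),("plainhead",(176,208),(337,190),.1)]:
    print(n,atz(t,a,z),atz(s,b,z),tri([ray(t,a),ray(s,b)]))
a=cv2.imread("pics/scene0.png");b=cv2.imread("pics/top0.png")
cv2.imwrite("pics/c1.png",np.hstack([cv2.resize(a[160:240,305:405],(500,400)),cv2.resize(a[155:235,145:245],(500,400))])[:,:].copy() if 0 else cv2.resize(np.hstack([a[155:240,305:400],a[155:240,150:245]]),None,fx=4,fy=4,interpolation=3))
cv2.imwrite("pics/c2.png",cv2.resize(np.hstack([b[175:240,125:200],b[175:240,270:355]]),None,fx=5,fy=5,interpolation=3)[:, :800])
E
```

```text
collar [0.54739486 0.29094981 0.09      ] [0.53671773 0.29172392 0.09      ] [0.54665271 0.28887529 0.09776065]
well [ 0.56830081 -0.13882262  0.07      ] [ 0.56575045 -0.11593126  0.07      ] [ 0.56610324 -0.1275464   0.06999789]
knob [ 0.60316969 -0.22074743  0.148     ] [ 0.60880486 -0.22225646  0.148     ] [ 0.60416999 -0.22287908  0.14439288]
tip [ 0.57865381 -0.14776326  0.078     ] [ 0.57875379 -0.14187433  0.078     ] [ 0.57809507 -0.14504475  0.07732982]
rack [0.5533928  0.23736663 0.04      ] [0.57802381 0.23058988 0.04      ] [0.55517065 0.2384954  0.01988906]
plainhead [0.56502265 0.19490935 0.1       ] [0.56266634 0.19882948 0.1       ] [0.56493927 0.19656992 0.10150452]
```

View pics/c1.png

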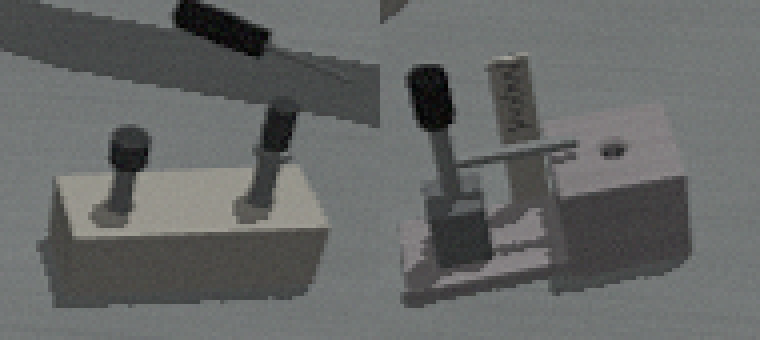

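View pics/c2.png

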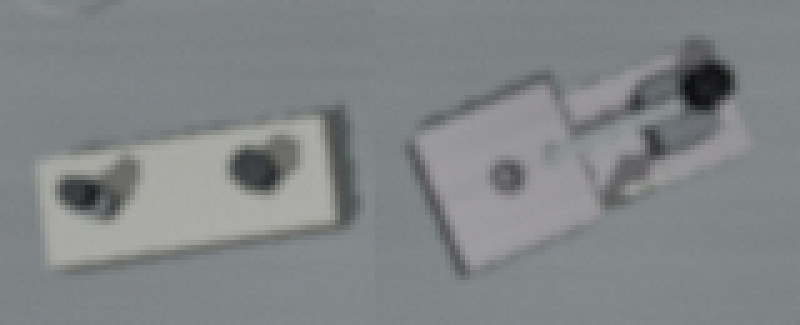

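```bash
python3 - <<'E'
from h import *
from scipy.spatial.transform import Rotation as R
T=np.array(camera_params("wrist")["camera_from_world"]);o=-T[:3,:3].T@T[:3,3]
Rt=R.from_quat(read_tcp_rot()).as_matrix()
print("cam in tool",Rt.T@(o-read_eef_pos()),"fwd",Rt.T@T[2,:3])
t,s=camera_params("top"),camera_params("scene")
print(tri([ray(t,(296.6,210.6)),ray(s,(208,192.5))]))
for p,a in [((.54,.289,.3),11),((.567,-.13,.3),22),((.604,-.222,.3),22)]:
    for k in (0,180):
        print(p,a+k,inverse_kinematics(list(p),list(down(np.radians(a+k)))))
E
```

```text
cam in tool [ 0.0830781  -0.00058504 -0.15753233] fwd [-0.31996985  0.00122632  0.94742693]
[ 0.56496475 -0.12769766  0.06499091]
(0.54, 0.289, 0.3) 11 [-0.90009827  0.26291682  0.4145079   1.61074908 -0.10912648  1.29088714
 -0.27608297]
(0.54, 0.289, 0.3) 191 [-5.65011209e-01  2.54745209e-01  7.49496410e-03  1.59392023e+00
 -1.96403820e-03  1.29293457e+00  2.77635949e+00]
(0.567, -0.13, 0.3) 22 [-0.65187503  0.2749839   0.97202618  1.70218276 -0.23565899  1.2892826
  0.75278279]
(0.567, -0.13, 0.3) 202 [-0.87533555  0.50192864  1.39300852  1.70813387 -0.50491936  1.36504226
 -2.15188095]
(0.604, -0.222, 0.3) 22 [-0.50052743  0.50958048  1.11411584  1.55274762 -0.46316947  1.37013151
  1.04081643]
(0.604, -0.222, 0.3) 202 [-0.59444029  0.68688819  1.37822747  1.55582034 -0.67666544  1.46080648
 -1.94035162]
```

```bash
python3 - <<'E'
from h import *
move_ptp([.545,.289,.24],list(down(np.radians(11))))
print(read_time_s(),read_eef_pos())
P=camera_params("wrist");im=read_camera("wrist");cv2.imwrite("pics/w1.png",im[:,:,::-1])
for t in ["gauge_rod","plain_rod"]: print(t,look_for("wrist",t))
for t in ["rod_collar","rod_tip","rack","plain_rod"]:
    for d in tip_of("wrist",t): print(t,d, atz(P,d["at"],{"rod_collar":.09,"rack":0}.get(t,.01)))
np.save("P1.npy",P["camera_from_world"])
E
```

```text
2.9417 [0.54339375 0.2920444  0.23963915]
gauge_rod [{'at': [258.0, 182.8], 'confidence': 0.96}]
plain_rod [{'at': [255.1, 252.9], 'confidence': 0.59}]
rod_collar {'at': [256.7, 179.8], 'confidence': 0.66} [0.54696572 0.28533896 0.09      ]
rod_tip {'at': [256.8, 159.4], 'confidence': 0.58} [0.54686872 0.28979354 0.01      ]
rack {'at': [254.4, 193.0], 'confidence': 0.72} [0.55356436 0.24050264 0.        ]
plain_rod {'at': [252.2, 225.8], 'confidence': 0.77} [0.55941014 0.1955571  0.01      ]
```

View pics/w1.png

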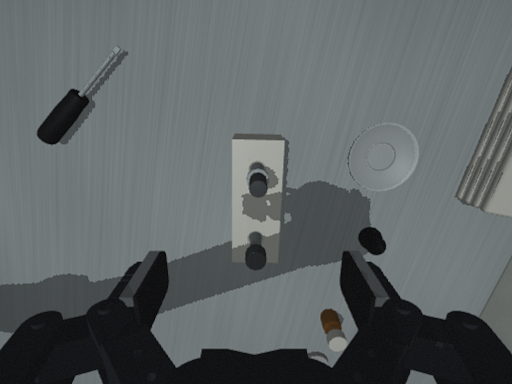

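```bash
python3 - <<'E'
from h import *
P={"K":camera_params("wrist")["K"],"camera_from_world":np.load("P1.npy")}
im=cv2.imread("pics/w1.png")
for p in [(.5465,.2875,z) for z in (.01,.09,.125)]: print(proj(P,p))
c=cv2.resize(im[125:275,215:305],None,fx=6,fy=6,interpolation=2)[:600]
cv2.imwrite("pics/w1c.png",cv2.resize(im[140:215,215:305],None,fx=8,fy=8,interpolation=2))
E
```

```text
[256.17396354 161.03731112]
[256.67465564 177.78706484]
[256.97725685 187.91004411]
```

View pics/w1c.png

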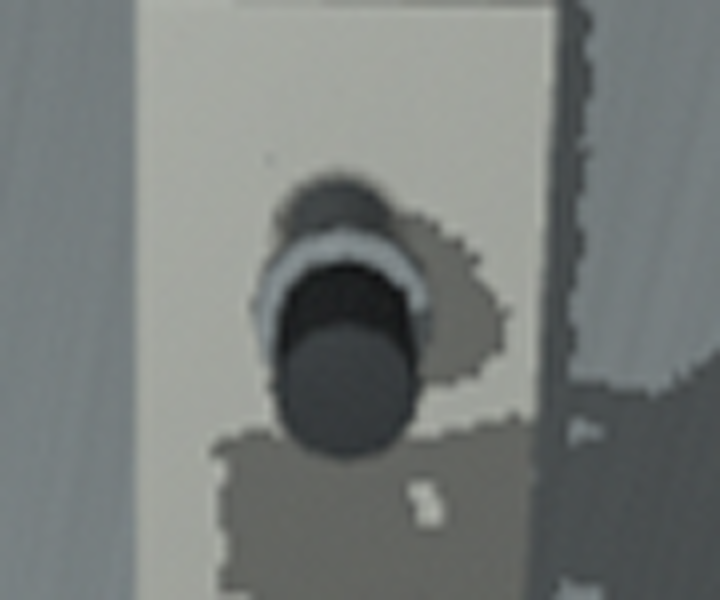

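```bash
cat >> h.py <<'E'
def goto(p,q,speed=.15,n=2,tol=.0006):
    """movel with steady-state error correction"""
    p=np.array(p,float);c=p.copy()
    movel(list(c),list(q),speed)
    for i in range(n):
        pause(.15);e=p-np.array(read_eef_pos())
        if np.linalg.norm(e)<tol:break
        c=c+e;movel(list(c),list(q),.05)
    return c
E
python3 - <<'E'
from h import *
P={"K":camera_params("wrist")["K"],"camera_from_world":np.load("P1.npy")}
a=atz(P,(258.4,188.8),.125);b=atz(P,(258.1,178.5),.093-.003);print(a,b)
print(read_eef_pos(),read_ft_force())
m=(a+b)/2
q=down(np.radians(11))
move_gripper(.05)
goto([m[0],m[1],.16],q,.15,1)
print(read_time_s(),read_eef_pos())
cv2.imwrite("pics/w2.png",read_camera("wrist")[:,:,::-1]);P=camera_params("wrist")
print([proj(P,read_eef_pos())],[proj(P,[m[0],m[1],.125])])
np.save("m.npy",m)
E
```

```text
[0.54799636 0.28689742 0.125     ] [0.54813136 0.28702897 0.09      ]
[0.54473386 0.28958246 0.23992108] [ 0.34562306 -0.45156643  0.13139151]
4.8167 [0.54688744 0.28638548 0.15864192]
[array([255.08864217, 239.77498744])] [array([256.72319121, 216.44023475])]
```

View pics/w2.png

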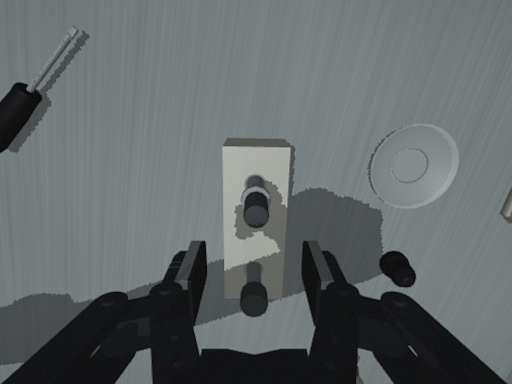

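```bash
python3 - <<'E'
from h import *
m=np.load("m.npy");q=down(np.radians(11))
c=goto([m[0],m[1],.117],q,.08,1)
print(read_time_s(),read_eef_pos(),read_ft_force())
move_gripper(.010,80);pause(.1)
print(read_time_s(),read_finger_gap(),read_eef_pos(),read_ft_force())
cv2.imwrite("pics/w3.png",read_camera("wrist")[:,:,::-1])
cv2.imwrite("pics/s3.png",cv2.resize(read_camera("scene")[130:240,300:430,::-1],None,fx=5,fy=5))
E
```

```text
5.9333 [0.54751633 0.28679113 0.1165996 ] [ 0.50512687  0.00918077 -0.5411048 ]
6.5 0.010161765470173076 [0.54745291 0.28673192 0.11632262] [-0.06681577  0.21595481 -0.20199346]
```

View pics/w3.png

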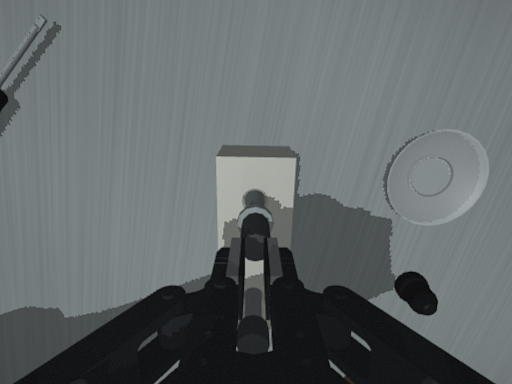

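View pics/s3.png

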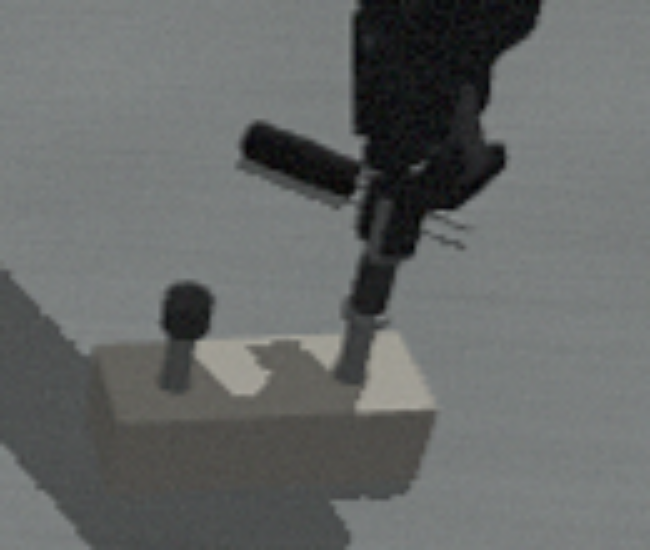

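```bash
python3 - <<'E'
import cv2
im=cv2.imread("pics/w3.png")
im=cv2.convertScaleAbs(im,alpha=1.8,beta=10)
cv2.imwrite("pics/w3c.png",cv2.resize(im[180:300,180:330],None,fx=5,fy=5,interpolation=2))
E
```

```text
(no output)
```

View pics/w3c.png

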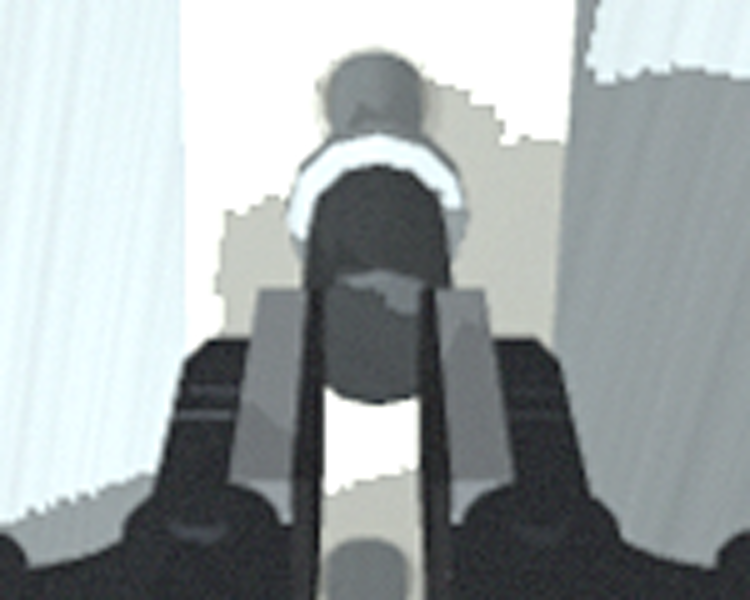

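```bash
python3 - <<'E'
from h import *
move_gripper(.0,40);pause(.1)
print(read_time_s(),read_finger_gap(),read_eef_pos(),read_ft_force())
w=read_camera("wrist")[180:300,180:330,::-1]
s=read_camera("scene")[150:220,340:420,::-1]
cv2.imwrite("pics/w4.png",cv2.convertScaleAbs(np.hstack([cv2.resize(w,(500,400)),cv2.resize(s,(300,400))]),alpha=1.7))
print(read_tcp_rot(), read_qpos())
E
```

```text
6.9583 0.00021504737862380405 [0.54744781 0.28675409 0.11632685] [ 1.65038791 -0.9295332   0.41104632]
[ 6.36080801e-01  7.71622456e-01 -5.26502842e-06 -8.77385693e-06] [-0.85125392  0.44777798  0.3779357   1.77736539 -0.19719476  0.95363607
 -0.20048252]
```

View pics/w4.png

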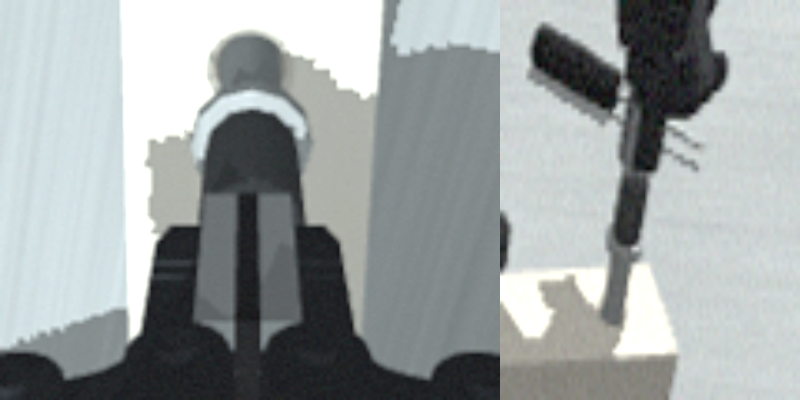

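```bash
python3 - <<'E'
from h import *
m=np.load("m.npy");q=down(np.radians(11))
move_gripper(.05)
for z in (.105,.097):
    movel([m[0],m[1],z],list(q),.05); print(read_eef_pos(),read_ft_force())
w=read_camera("wrist")[150:330,150:360,::-1]
s=read_camera("scene")[150:220,340:420,::-1]
cv2.imwrite("pics/w5.png",cv2.convertScaleAbs(np.hstack([cv2.resize(w,(480,411)),cv2.resize(s,(300,411))]),alpha=1.7))
print(read_time_s())
E
```

```text
[0.54747746 0.28664454 0.10411315] [-0.07920734  0.06017992  0.36587441]
[0.54761841 0.2867229  0.09639935] [-0.08027132  0.00873575 -0.21885047]
8.375
```

View pics/w5.png

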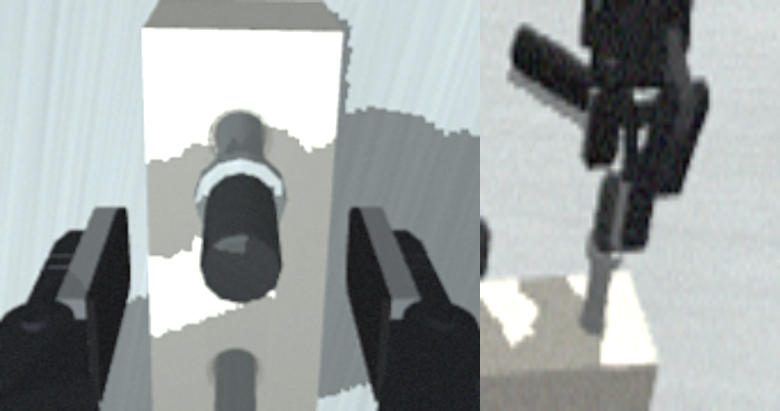

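```bash
python3 - <<'E'
from h import *
move_gripper(.014,40);pause(.1)
print(read_time_s(),read_finger_gap(),read_eef_pos(),read_ft_force())
w=read_camera("wrist")[150:330,150:360,::-1]
s=read_camera("scene")[150:220,340:420,::-1]
cv2.imwrite("pics/w6.png",cv2.convertScaleAbs(np.hstack([cv2.resize(w,(480,411)),cv2.resize(s,(300,411))]),alpha=1.7))
print(read_time_s())
E
```

```text
8.8667 0.015964006492635425 [0.54833438 0.28710343 0.09739594] [ 0.19500688 -0.51238091  1.59426391]
8.9667
```

View pics/w6.png

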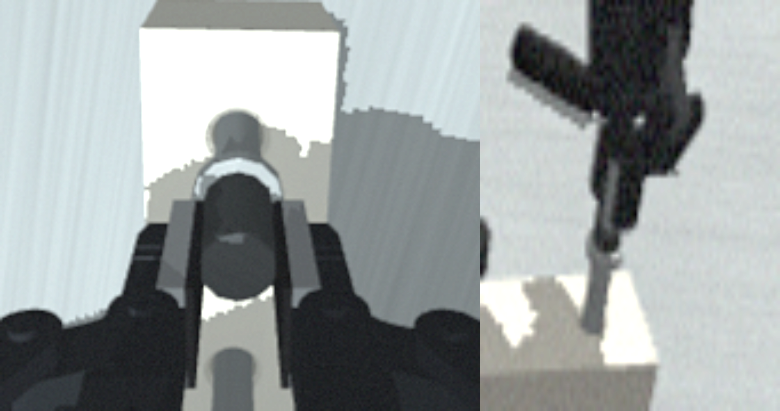

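```bash
python3 - <<'E'
from h import *
move_gripper(.0,100);pause(.15)
p=np.array(read_eef_pos());print(read_time_s(),read_finger_gap(),p,read_ft_force())
np.save("grip.npy",p)
q=list(down(np.radians(11)))
movel([p[0],p[1],p[2]+.02],q,.08); print(read_ft_force(),read_eef_pos())
movel([p[0],p[1],p[2]+.10],q,.2); pause(.1)
print(read_time_s(),read_finger_gap(),read_ft_force(),read_eef_pos())
w=read_camera("wrist")[150:330,150:360,::-1]
s=read_camera("scene")[100:220,320:440,::-1]
cv2.imwrite("pics/w7.png",cv2.convertScaleAbs(np.hstack([cv2.resize(w,(400,400)),cv2.resize(s,(400,400))]),alpha=1.7))
E
```

```text
9.3333 0.013596891767814387 [0.54860899 0.28717908 0.09757215] [0.23797176 0.4567246  4.09392488]
[-0.40629515 -0.05570606 -0.80056912] [0.54840577 0.28718516 0.11787794]
10.3917 0.01371231238350945 [-0.15444822  0.4571729  -1.4118165 ] [0.54682474 0.28643065 0.19507019]
```

View pics/w7.png

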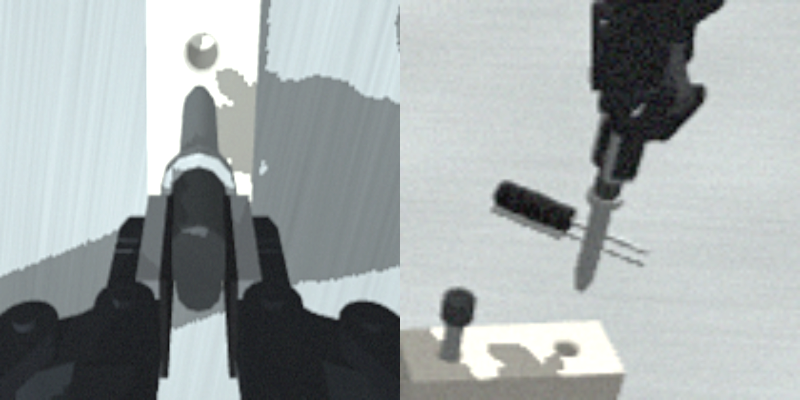

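```bash
python3 - <<'E'
from h import *
q=list(down(np.radians(22)))
p=np.array(read_eef_pos())
movel([p[0],p[1],.23],None,.2)
move_ptp([.566,-.130,.25],q);pause(.2)
print(read_time_s(),read_eef_pos(),read_qpos())
P=camera_params("wrist");np.save("P8.npy",P["camera_from_world"])
im=read_camera("wrist");cv2.imwrite("pics/w8.png",cv2.convertScaleAbs(im[:,:,::-1],alpha=1.5))
for t,z in [("well_mouth",.07),("pointer_knob",.15),("pointer_tip",.08),("rod_tip",.163)]:
    for d in tip_of("wrist",t): print(t,d,atz(P,d["at"],z))
e=np.array(read_eef_pos())
print(proj(P,e-[0,0,.0876]))
E
```

```text
12.5417 [ 0.56644064 -0.12835076  0.24977798] [-0.41445427  0.25936198  0.66941633  1.75901721 -0.17298245  1.18305831
  0.69123033]
well_mouth {'at': [240.8, 337.1], 'confidence': 0.88} [ 0.64174892 -0.36334032  0.07      ]
well_mouth {'at': [254.7, 167.1], 'confidence': 0.84} [ 0.56714968 -0.12914567  0.07      ]
well_mouth {'at': [258.9, 286.3], 'confidence': 0.28} [ 0.63314168 -0.27606768  0.07      ]
pointer_knob {'at': [257.9, 285.4], 'confidence': 0.54} [ 0.60844336 -0.22239588  0.15      ]
pointer_tip {'at': [382.8, 129.1], 'confidence': 0.31} [ 0.67710167 -0.0367037   0.08      ]
rod_tip {'at': [258.3, 191.6], 'confidence': 0.61} [ 0.5691317  -0.12664665  0.163     ]
[253.58980026 193.27416814]
```

View pics/w8.png

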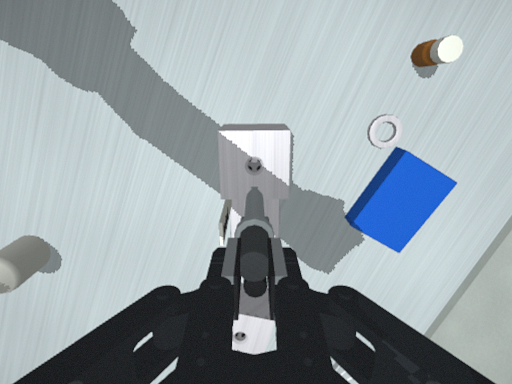

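```bash
python3 - <<'E'
import cv2
im=cv2.imread("pics/w8.png")
cv2.imwrite("pics/w8c.png",cv2.resize(im[120:220,205:305],(600,600),interpolation=2))
E
```

```text
(no output)
```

View pics/w8c.png

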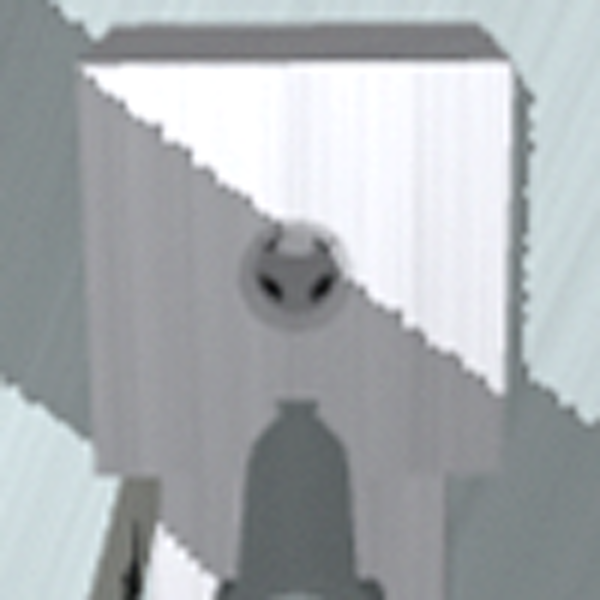

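```bash
python3 - <<'E'
from h import *
P={"K":camera_params("wrist")["K"],"camera_from_world":np.load("P8.npy")}
w=atz(P,(253.8,166.0),.07)
e=np.array(read_eef_pos());t=atz(P,(254.5,190.5),e[2]-.0876)
print(w,t,e,t-e)
q=list(down(np.radians(22)))
off=(t-e);off[2]=0
# go to tip z=.085
tgt=w-off; c=goto([tgt[0],tgt[1],.085+.0876],q,.15,1)
e=np.array(read_eef_pos());print(read_time_s(),e,tgt)
P=camera_params("wrist");np.save("P9.npy",P["camera_from_world"])
im=read_camera("wrist");cv2.imwrite("pics/w9.png",cv2.convertScaleAbs(cv2.resize(im[110:260,180:330,::-1],(600,600)),alpha=1.5))
im=read_camera("scene");cv2.imwrite("pics/s9.png",cv2.convertScaleAbs(cv2.resize(im[120:240,140:260,::-1],(600,600)),alpha=1.5))
print(proj(P,w),read_ft_force())
np.save("well.npy",w);np.save("tgt.npy",tgt)
E
```

```text
[ 0.5657074  -0.12833803  0.07      ] [ 0.56583663 -0.12714053  0.16239004] [ 0.56606062 -0.12975034  0.24999004] [-0.00022399  0.00260981 -0.0876    ]
13.8583 [ 0.56473509 -0.13050512  0.17138707] [ 0.56593139 -0.13094785  0.07      ]
[256.40421013 185.26296854] [ 0.99305511  0.37988389 -0.78140481]
```

View pics/w9.png

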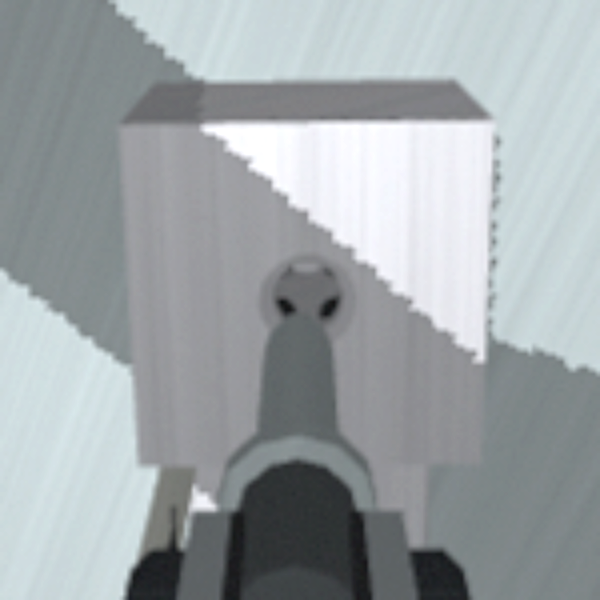

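View pics/s9.png

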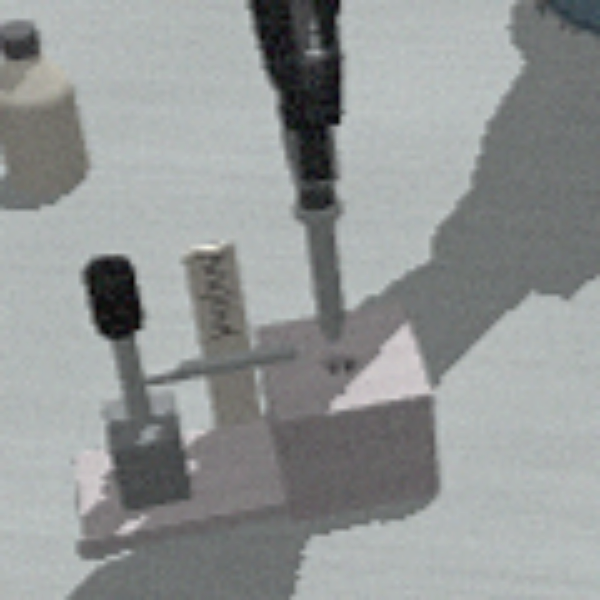

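```bash
python3 - <<'E'
from h import *
P={"K":camera_params("wrist")["K"],"camera_from_world":np.load("P9.npy")}
S=camera_params("scene");w=np.load("well.npy")
e=np.array(read_eef_pos());print(e)
zt=e[2]-.0876
print("tip wrist",atz(P,(255.7,192),zt), "well",w)
for z in (.07,zt): print("scene proj",z,(proj(S,[w[0],w[1],z])-[140,120])*5,(proj(P,[w[0],w[1],z])-[180,110])*4)
print((proj(S,[*e[:2],zt])-[140,120])*5,(proj(S,[*e[:2],zt+.08])-[140,120])*5)
print((proj(P,[*e[:2],zt])-[180,110])*4,(proj(P,[*e[:2],zt+.08])-[180,110])*4)
E
```

```text
[ 0.56474205 -0.13051047  0.17122316]
tip wrist [ 0.56570631 -0.13026386  0.08362316] well [ 0.5657074  -0.12833803  0.07      ]
scene proj 0.07 [335.58266922 355.81765888] [305.61684051 301.05187416]
scene proj 0.08362315783563858 [333.05861013 335.31781134] [306.20213517 320.07709235]
[329.34589448 333.86963024] [313.28672192 205.14970518]
[298.19121228 327.41328536] [299.96574148 496.02984418]
```

```bash
python3 - <<'E'
from h import *
q=list(down(np.radians(22)))
e=np.array(read_eef_pos());tgt=np.array([.5655,-.1281,.171])
c=goto(tgt,q,.1,2,.0005)
print(read_time_s(),read_eef_pos(),c)
np.save("cmd.npy",c)
f0=np.array(read_ft_force())
z=c[2]
while z>.171-.030:
    z-=.003; movel([c[0],c[1],z],q,.04)
    f=np.array(read_ft_force())-f0; e=np.array(read_eef_pos())
    print("%.4f"%z,np.round(e,4),np.round(f,1))
    if f[2]>9 or np.hypot(*f[:2])>6: break
c[2]=z;np.save("cmd.npy",c);np.save("f0.npy",f0)
print(read_time_s())
im=read_camera("wrist");cv2.imwrite("pics/w10.png",cv2.convertScaleAbs(cv2.resize(im[110:260,180:330,::-1],(600,600)),alpha=1.5))
E
```

```text
14.3583 [ 0.56547823 -0.12807947  0.17096193] [ 0.5655 -0.1281  0.171 ]
0.1680 [ 0.5652 -0.1281  0.1676] [ 0.1  0.1 -0.2]
0.1650 [ 0.5652 -0.128   0.1647] [-0.1 -1.  -0.7]
0.1620 [ 0.5653 -0.1281  0.1617] [-0.6  0.3 -0.7]
0.1590 [ 0.5653 -0.128   0.1587] [ 1.3 -0.6 -0.7]
0.1560 [ 0.5653 -0.128   0.1557] [-0.4  0.6 -2.2]
0.1530 [ 0.5653 -0.1281  0.1527] [ 0.3 -0.3 -0.6]
0.1500 [ 0.5652 -0.1281  0.1497] [ 0.6 -0.8 -1.1]
0.1470 [ 0.5653 -0.128   0.1467] [ 0.6 -1.  -0.8]
0.1440 [ 0.5653 -0.128   0.1437] [ 0.3  0.2 -0.5]
0.1410 [ 0.5655 -0.128   0.1408] [-0.1  1.2 -0.5]
16.8583
```

View pics/w10.png

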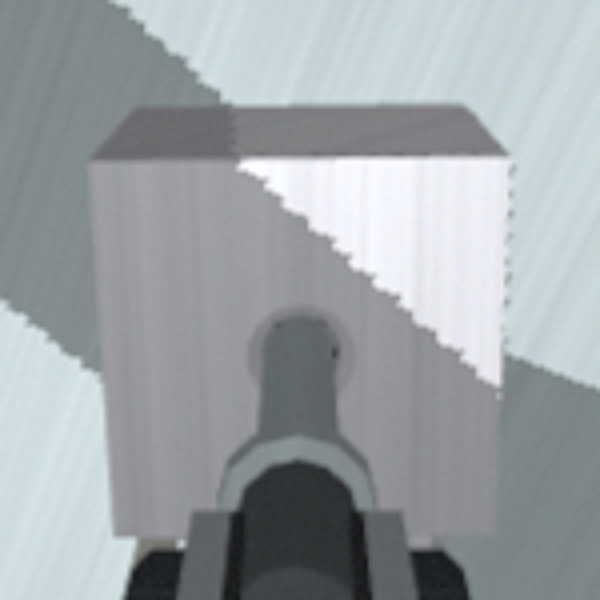

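```bash
cat > ins.py <<'E'
from h import *
import sys
zend,step,flim,n0=float(sys.argv[1]),float(sys.argv[2]),float(sys.argv[3]),0
q=list(down(np.radians(22)));c=np.load("cmd.npy");f0=np.load("f0.npy")
z=c[2]
while z>zend:
    z-=step; movel([c[0],c[1],z],q,.03); 
    f=np.mean([np.array(read_ft_force()) for _ in range(1)],0)-f0; e=np.array(read_eef_pos())
    print("%.4f"%z,"tip %.4f"%(e[2]-.0876),np.round(e[:2],4),np.round(f,1))
    if f[2]>flim or np.hypot(*f[:2])>8: print("stop");break
c[2]=z;np.save("cmd.npy",c);print(read_time_s(),read_finger_gap())
E
python3 ins.py .1265 .002 17
```

```text
0.1390 tip 0.0514 [ 0.5657 -0.1279] [ 0.2  0.2 -0.6]
0.1370 tip 0.0494 [ 0.5659 -0.1279] [ 1.9  0.  -1.1]
0.1350 tip 0.0476 [ 0.5662 -0.128 ] [1.6 0.  1. ]
0.1330 tip 0.0456 [ 0.5661 -0.1279] [ 1.5 -0.   1.8]
0.1310 tip 0.0428 [ 0.5651 -0.128 ] [ 1.7  0.3 -0.5]
0.1290 tip 0.0406 [ 0.5652 -0.1278] [ 3.2  1.  -1.3]
0.1270 tip 0.0389 [ 0.5652 -0.1278] [ 2.7  1.8 -2.2]
0.1250 tip 0.0369 [ 0.5653 -0.1279] [ 2.2  0.6 -2.8]
18.9083 0.013999953571271654
```

```bash
python3 - <<'E'
from h import *
print(read_ft_force(),read_ft_torque(),read_eef_pos())
im=read_camera("wrist");cv2.imwrite("pics/w11.png",cv2.convertScaleAbs(cv2.resize(im[110:260,180:330,::-1],(500,500)),alpha=1.5))
im=read_camera("scene");cv2.imwrite("pics/s11.png",cv2.convertScaleAbs(cv2.resize(im[120:240,140:260,::-1],(600,600)),alpha=1.5))
print(read_ft_force(),read_ft_torque(),read_eef_pos())
E
```

```text
[ 1.66021654  0.63756622 -3.35800173] [ 0.17980575 -0.6381587  -0.02298696] [ 0.56526855 -0.12790068  0.1245248 ]
[ 3.07141631 -0.267631   -3.44799862] [ 0.13506425 -0.61136838 -0.0294523 ] [ 0.56525446 -0.12786829  0.12451731]
```

View pics/w11.png

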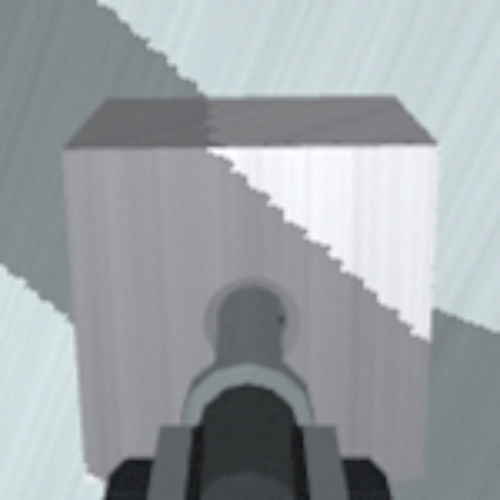

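View pics/s11.png

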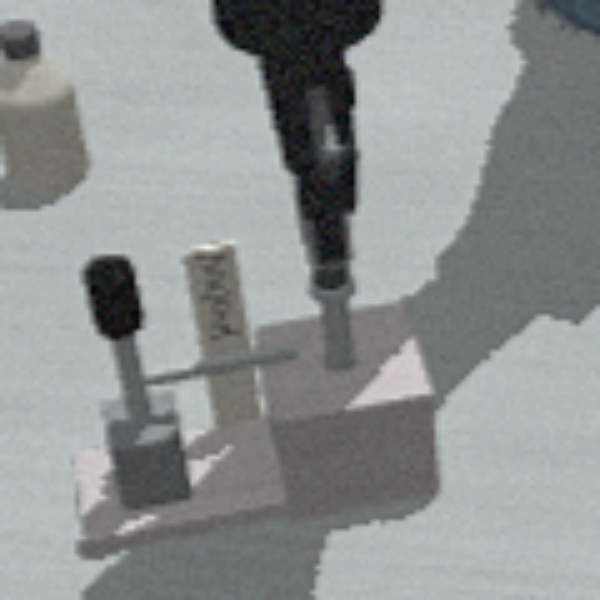

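```bash
python3 ins.py .098 .001 8.5; python3 -c "
from bench import *
print(read_ft_force(),read_eef_pos(),read_finger_gap())"
```

```text
0.1240 tip 0.0365 [ 0.5654 -0.1282] [ 2.7  0.  -1.6]
0.1230 tip 0.0355 [ 0.5655 -0.1282] [2.2 0.3 0.4]
0.1220 tip 0.0343 [ 0.5655 -0.128 ] [2.1 0.5 0.4]
0.1210 tip 0.0332 [ 0.5654 -0.1281] [ 1.6 -0.6 -0.4]
0.1200 tip 0.0322 [ 0.5655 -0.1281] [2.  0.4 0.2]
0.1190 tip 0.0312 [ 0.5655 -0.128 ] [2.1 1.1 0.3]
0.1180 tip 0.0301 [ 0.5654 -0.128 ] [ 3.  -0.  -0.5]
0.1170 tip 0.0293 [ 0.5655 -0.128 ] [ 2.3 -0.1  0.6]
0.1160 tip 0.0283 [ 0.5655 -0.128 ] [1.8 0.5 0.8]
0.1150 tip 0.0272 [ 0.5654 -0.128 ] [2.  0.3 0.5]
0.1140 tip 0.0262 [ 0.5654 -0.128 ] [ 2.2  0.9 -0.2]
0.1130 tip 0.0252 [ 0.5655 -0.128 ] [2.9 1.  0.5]
0.1120 tip 0.0242 [ 0.5655 -0.1281] [ 2.   1.2 -0.4]
0.1110 tip 0.0232 [ 0.5655 -0.128 ] [3.  0.4 0. ]
0.1100 tip 0.0222 [ 0.5655 -0.128 ] [2.3 0.4 0.5]
0.1090 tip 0.0212 [ 0.5655 -0.128 ] [ 2.1  0.8 -0.3]
0.1080 tip 0.0202 [ 0.5655 -0.1281] [3.  0.9 0.5]
0.1070 tip 0.0192 [ 0.5654 -0.128 ] [ 2.7 -0.1  0.3]
0.1060 tip 0.0182 [ 0.5654 -0.128 ] [2.2 0.9 0.3]
0.1050 tip 0.0177 [ 0.5655 -0.1283] [1.4 0.3 3. ]
0.1040 tip 0.0176 [ 0.5659 -0.1286] [-0.5  0.4  7. ]
0.1030 tip 0.0175 [ 0.5665 -0.1289] [ 0.   0.8 10.4]
stop
24.5083 0.01341067481162388
[-0.54276608  0.90946523  9.82742131] [ 0.56654817 -0.12893863  0.10508773] 0.01341067481162388
```

```bash
python3 - <<'E'
from h import *
q=list(down(np.radians(22)));c=np.load("cmd.npy")
movel([c[0],c[1],.104],q,.03);pause(.1)
print(read_eef_pos(),read_ft_force())
move_gripper(.045,40);pause(.1)
print(read_time_s(),read_finger_gap(),read_eef_pos(),read_ft_force())
movel([c[0],c[1],.16],q,.12)
movel([c[0],c[1],.235],q,.25);pause(.1)
e=read_eef_pos();print(read_time_s(),e)
P=camera_params("wrist");np.save("P12.npy",P["camera_from_world"])
im=read_camera("wrist");cv2.imwrite("pics/w12.png",cv2.convertScaleAbs(im[:,:,::-1],alpha=1.5))
for t,z in [("rod_collar",.0976),("pointer_knob",.15),("pointer_tip",.08)]:
    for d in tip_of("wrist",t): print(t,d,atz(P,d["at"],z))
w=np.load("well.npy");print(proj(P,[w[0],w[1],.0976]),proj(P,[w[0],w[1],.1326]))
im=read_camera("scene");cv2.imwrite("pics/s12.png",cv2.convertScaleAbs(cv2.resize(im[140:240,140:260,::-1],(720,600)),alpha=1.5))
E
```

```text
[ 0.56631324 -0.12859117  0.10520075] [-0.56734906  0.79768369  7.43360038]
25.3667 0.0451098623967916 [ 0.56503336 -0.12806875  0.10359242] [ 0.19900741 -0.02886586 -0.7987744 ]
26.5333 [ 0.56404947 -0.12753885  0.23307443]
rod_collar {'at': [255.6, 174.6], 'confidence': 0.93} [ 0.56376702 -0.12502565  0.0976    ]
pointer_knob {'at': [257.4, 299.6], 'confidence': 0.68} [ 0.60630347 -0.22542943  0.15      ]
[256.14563023 178.24561891] [256.31643799 188.94963587]
```

View pics/w12.png

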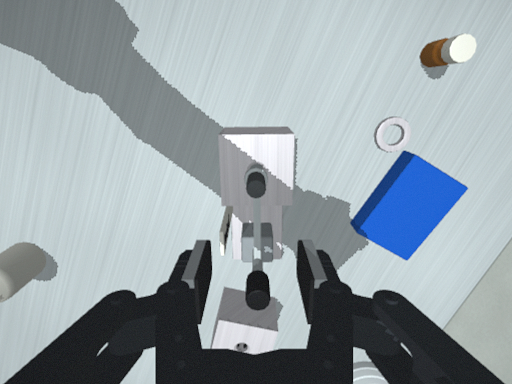

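View pics/s12.png

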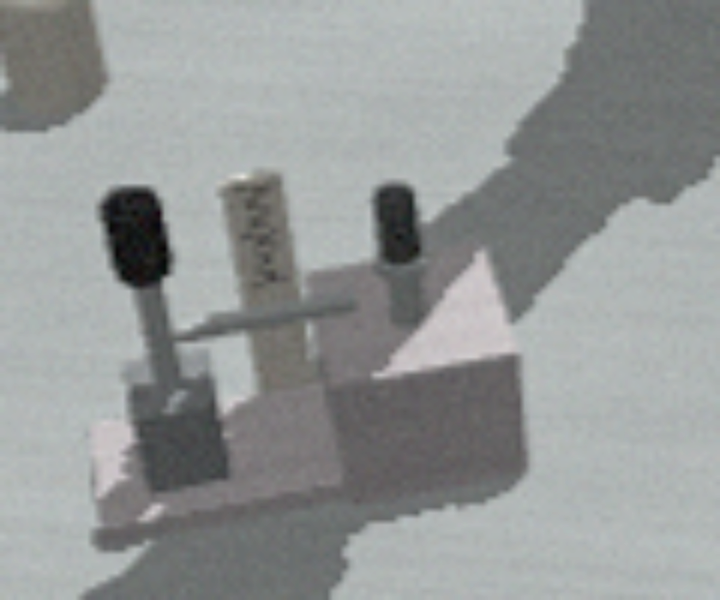

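```bash
python3 - <<'E'
from h import *
q=list(down(np.radians(22)));k=np.array([.6055,-.2256])
movel([k[0],k[1],.235],q,.2)
c=goto([k[0],k[1],.185],q,.15,1)
movel([c[0],c[1],.135],q,.12); print(read_ft_force(),read_eef_pos())
movel([c[0],c[1],.115],q,.06); print(read_time_s(),read_ft_force(),read_eef_pos())
w=read_camera("wrist")[:,:,::-1];cv2.imwrite("pics/w13.png",cv2.convertScaleAbs(w,alpha=1.5))
np.save("kc.npy",c)
im=read_camera("scene");cv2.imwrite("pics/s13.png",cv2.convertScaleAbs(cv2.resize(im[140:240,140:260,::-1],(720,600)),alpha=1.5))
E
```

```text
[ 0.10864381 -0.02526716  0.07856917] [ 0.60437626 -0.22559477  0.13480613]
29.375 [0.33192786 0.48431088 0.04592236] [ 0.60411607 -0.2252396   0.11448224]
```

View pics/w13.png

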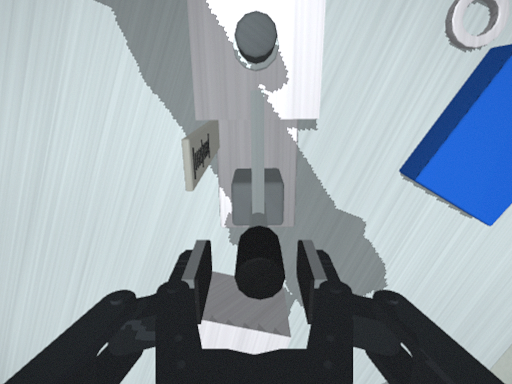

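View pics/s13.png

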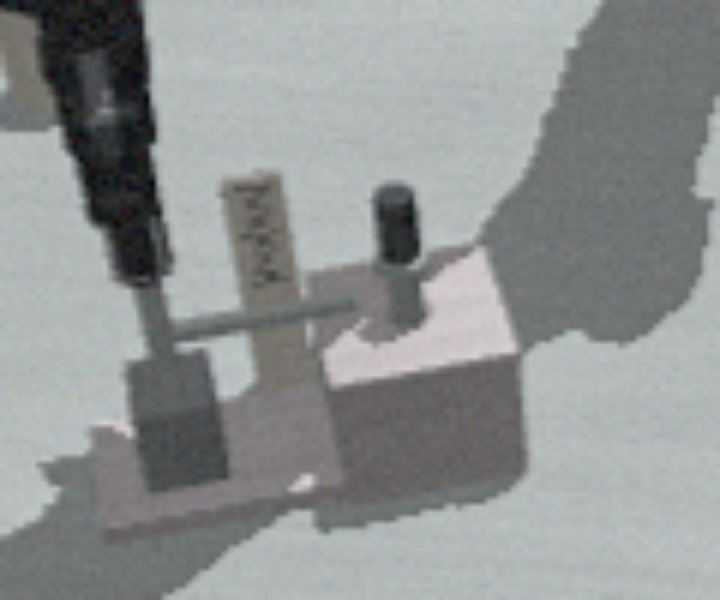

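```bash
python3 - <<'E'
from h import *
q=list(down(np.radians(22)));c=np.load("kc.npy")
c[:2]+=.0025*np.array([.927,.375]);c[2]=.115
movel(list(c),q,.05)
move_gripper(.0,60);pause(.1)
e=np.array(read_eef_pos());f0=np.array(read_ft_force());print(read_time_s(),read_finger_gap(),e,f0)
z=.115
c[:2]=e[:2]
while z>.104:
    z-=.001;movel([c[0],c[1],z],q,.03)
    f=np.array(read_ft_force());e=np.array(read_eef_pos());print("%.4f"%z,np.round(e,4),np.round(f,1))
    if f[2]>8 or f[2]-f0[2]>12:break
c[2]=z;np.save("kc.npy",c);print(read_time_s(),read_finger_gap())
E
```

```text
30.15 0.02188939600245676 [ 0.60678039 -0.22453965  0.11514589] [0.00750448 0.84035288 1.84317787]
0.1140 [ 0.6068 -0.2245  0.1141] [-0.6  0.5  2.7]
0.1130 [ 0.6068 -0.2246  0.1129] [-0.4  0.3  1.1]
0.1120 [ 0.6068 -0.2245  0.1119] [-0.2 -0.2  2.1]
0.1110 [ 0.6068 -0.2245  0.1109] [-0.5  1.   1.6]
0.1100 [ 0.6068 -0.2245  0.1101] [0.1 1.4 2.6]
0.1090 [ 0.6068 -0.2245  0.11  ] [-1.6  0.7  6.4]
0.1080 [ 0.6068 -0.2246  0.11  ] [-4.   2.7 10.8]
31.9 0.022249311315314813
```

```bash
python3 - <<'E'
from h import *
q=list(down(np.radians(22)));c=np.load("kc.npy")
T=.1316
movel([c[0],c[1],.110],q,.03);print(read_eef_pos())
movel([c[0],c[1],T],q,.05)
z=T
for i in range(3):
    pause(.15);e=np.array(read_eef_pos());print(np.round(e,5),np.round(read_ft_force(),1),read_finger_gap())
    if abs(e[2]-T)<.0002:break
    z+=T-e[2];movel([c[0],c[1],z],q,.02)
c[2]=z;np.save("kc.npy",c);print(read_time_s())
P=camera_params("wrist")
im=read_camera("wrist");cv2.imwrite("pics/w14.png",cv2.convertScaleAbs(im[:,:,::-1],alpha=1.5))
im=read_camera("scene");cv2.imwrite("pics/s14.png",cv2.convertScaleAbs(cv2.resize(im[140:240,140:260,::-1],(720,600)),alpha=1.5))
E
```

```text
[ 0.6067984  -0.22453387  0.11004561]
[ 0.60677 -0.22455  0.1322 ] [-0.1  0.7  1.6] 0.021972678855110308
[ 0.60681 -0.22451  0.131  ] [-1.4  2.3  2.9] 0.02188042211977764
[ 0.60676 -0.22451  0.13104] [ 1.6 -1.2 -3.2] 0.02237461807771808
33.9333
```

View pics/s14.png

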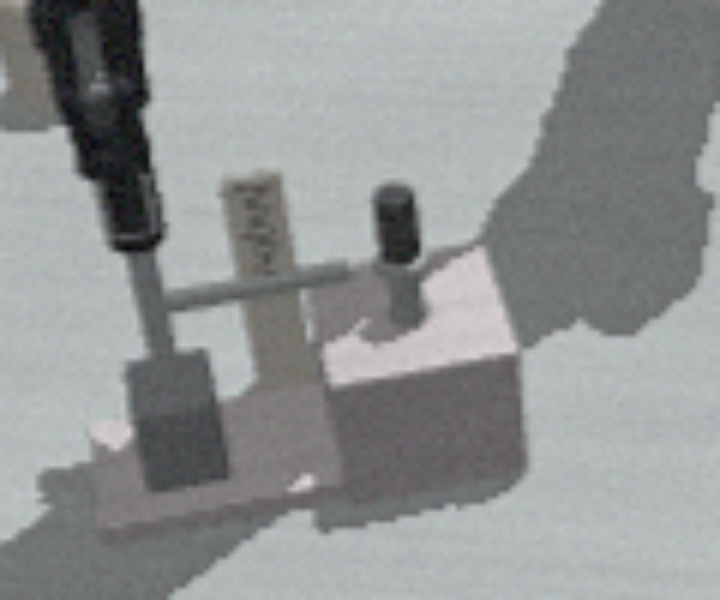

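View pics/w14.png

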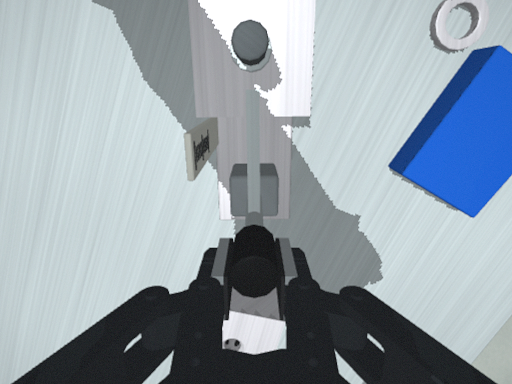

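```bash
python3 - <<'E'
from h import *
q=list(down(np.radians(22)));c=np.load("kc.npy");T=.1316
z=c[2]
for i in range(8):
    e=np.array(read_eef_pos())
    if e[2]>T-.0003:break
    z+=.0003;movel([c[0],c[1],z],q,.02);pause(.05)
print(read_time_s(),z,e,read_ft_force())
move_gripper(.045,30);pause(.1)
print(read_time_s(),read_eef_pos(),read_ft_force())
e=np.array(read_eef_pos())
movel([e[0],e[1],.19],q,.12)
movel([e[0],e[1],.26],q,.25)
print(read_time_s())
P=camera_params("wrist");im=read_camera("wrist");cv2.imwrite("pics/w15.png",cv2.convertScaleAbs(im[:,:,::-1],alpha=1.5))
im=read_camera("scene");cv2.imwrite("pics/s15.png",cv2.convertScaleAbs(cv2.resize(im[150:220,150:230,::-1],(800,600),interpolation=2),alpha=1.5))
for n in ("rod_collar","pointer_tip","pointer_knob"): print(n,[(d["at"],round(d["confidence"],2)) for d in tip_of("scene",n)])
w=np.load("well.npy");S=camera_params("scene")
dr=np.array([.3746,-.927])
print("exp",proj(S,[w[0],w[1],.0976]),proj(S,[*(w[:2]+.022*dr),.0976]),proj(S,[*(w[:2]+.105*dr),.1676]))
print(proj(S,[*(w[:2]+.022*dr),.1076]))
E
```

```text
34.0333 0.13215420509513584 [ 0.60670262 -0.22454021  0.1319352 ] [ 2.12979932 -0.8481429  -4.92240758]
34.4833 [ 0.60689299 -0.22460459  0.1324856 ] [ 0.26813504  0.26418138 -0.94037781]
35.55
rod_collar [([210.2, 183.1], 0.57)]
pointer_tip [([101.8, 199.9], 0.82), ([194.5, 188.3], 0.56)]
pointer_knob [([52.6, 181.4], 0.9), ([158.7, 166.1], 0.84)]
exp [206.08365303 182.77470312] [197.4749648  184.23858399] [159.14218966 166.8943223 ]
[197.02700034 181.11325945]
```

View pics/s15.png

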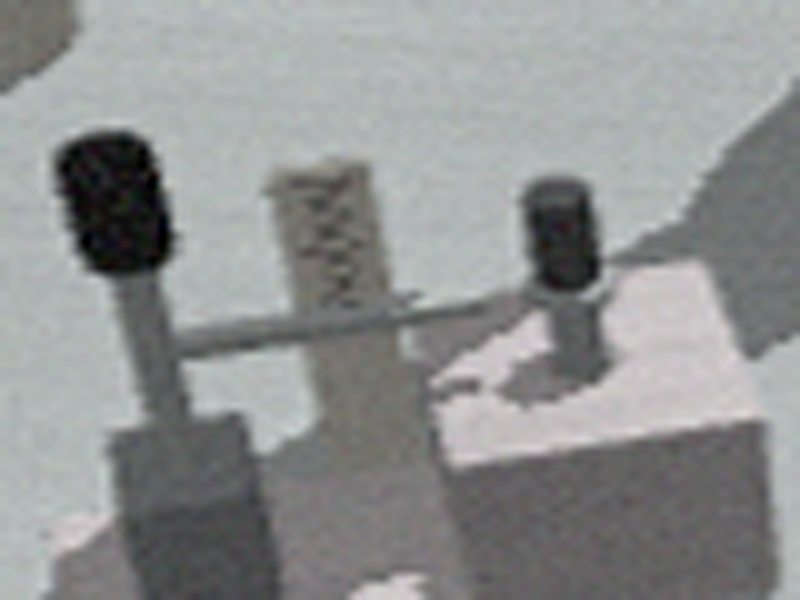

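View pics/w15.png

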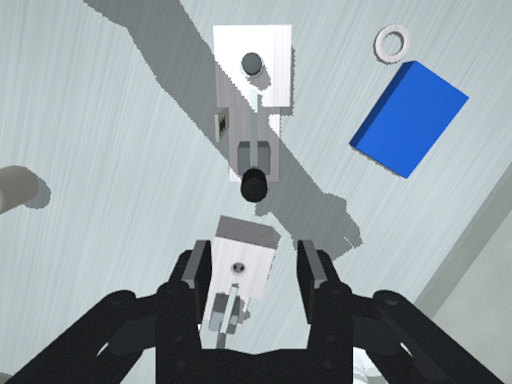

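```bash
python3 - <<'E'
from h import *
print(read_eef_pos(),read_ft_force(),read_time_s())
sign_off()
E
```

```text
[ 0.6058682  -0.22396204  0.25796312] [0.3633892  0.74176106 0.65818279] 35.8
the job is handed in; nothing more can be done
```

The gauge rod is on the bottom of the leftmost fixture's well and released, and the pointer blade is level with its collar. I handed the job in at 35.8 s with the gripper clear of everything.

**Rod:**
- I pushed it in small guarded steps until the bottom was felt at about 52 mm depth.
- The highest force reading was about 10.4 N, including drag, so the bottom stayed well under 25 N.
- I let go while the tool was still pressing lightly downward (7.4 N reading).

**Pointer:**
- I lowered it a few millimetres to its lower stop for a zero reference, then raised it to about 21.9 mm. The target was 21.6 mm, which puts the blade at collar height, about 97.6 mm above the bench.
- In the last scene picture, the blade line extended to the rod meets the collar's centre within about 1 pixel.

**What disagreed or was not checked:**
- The first grasp missed because the fingertips sat roughly 3 cm higher than the stated 19 mm ahead of the TCP implied. I re-grasped about 20 mm lower, and no force built up.
- The spring nubs' stated push (up to 13 N) never showed in the readings, which I took only between steps. The bottom itself was clear: the rod stopped while the force rose 3, 7, then 10 N over three 1 mm steps.
- The scene camera was 1 to 2 pixels off the wrist camera's positions, so I relied on the wrist camera for x and y.
- I did not press the rod again after letting go. That it is still on the bottom rests on the low-force release and the pictures.
- I saw no sign of the other objects being moved, but I took no final overview picture. The last views show only the slide box and the ring.

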